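Park the spray cap in the tool drawer

ROBOT

A 6-joint arm with a two-finger parallel gripper is mounted at the origin on the work surface. World frame = base frame: x ahead of the robot, y to its left, z up, the work surface at z = 0. Lengths are in mm, angles in rad, forces in N, time in s.
With the tool pointing down it reaches from about 275 to 750 mm from the base axis. Payload 10.2 kg.
Tool frame: the origin (TCP) lies on the front face of the gripper's body, between the roots of the fingers; the fingertips stand 73 mm ahead of it and the grasp point (between the pads) lies 54 mm ahead of it; z points along the fingers, y is the line along which they close (so a half turn about z gives the same grasp; the last joint's range is limited). The gripper opens to 85 mm and grips with 20 to 120 N. Pads are 22 mm wide; open, the fingers measure 114 mm over their backs; the gripper's body (76 mm by 85 mm) begins 54 mm behind the grasp point. The pads swing forward as they close: fully open they stand 13 mm farther back than shut.
Start: joints at [-1.441, 0.313, 1.498, -0, 1.331, -0.223], TCP at [181.389, -492.676, 303.894] pointing down, gripper open.
Joint ranges: [-2.94, 2.94], [-0.97, 2.17], [0.19, 2.56], [-1.23, 4.37], [0.02, 3.11], [-2.88, 2.88]. Speed limits (rad/s): [2.39, 2.39, 3.01, 3.14, 3.14, 3.14].

INTERFACE

Orientations are given as a unit quaternion [w, x, y, z].
In Python, from rig import * gives the robot as it stands.
- The arm moves only by the tool step_arm, never from a script. Its argument "plan" is a list of rows, each an object with "offset": the shift along the tool's x, y, z in cm, a list of three; "rot": the turn, a rotation vector about the tool's x, y, z in degrees, a list of three; "gripper": the finger opening in cm, from 0 to 8.54. In form: [{"offset": [x, y, z], "rot": [wx, wy, wz], "gripper": gripper}, ...]. A call has 1 to 12 rows; each row is the pose to reach, as a shift and turn from the pose commanded when the call began, along the tool's axes at that moment; what a row does not reach only later rows make up. A row lasts 1/10 s, in which the tool goes at most 50 mm and 8.59 degrees, less where a joint would pass 70% of its speed; a pose out of reach is approached as far as the arm can. A call with a gripper value outside its range is refused whole. The fingers move at their own pace and stop on an object; "squeeze" is the grip in N (left out, the last holds). Time passes only in rows, so rows that repeat a pose let the fingers close. It gives the time, the measured TCP pose, the force, the opening and the grip force at its end, in the units of the state.
- sense(): the state, without advancing time (a new reading comes with each control period).
- capture(name): name is "side" or "top"; returns a dict with "color" (420x560x3 uint8, red, green, blue), "depth" (420x560 float32, mm along the optical axis (not along the pixel's ray), 0 where there is no reading), "vertical_fov" (degrees; the focal length in pixels is half the picture's height over the tangent of half this angle, whatever the lens; pixels are square), "cx", "cy" (the principal point, pixels), "rvec" (rotation vector, rad) and "tvec" (3), from world to camera coordinates, as OpenCV has them. Camera axes: x right, y down, z forward; pixel columns grow to the right and rows downward; lengths in mm; the calibration is good to about 2 mm. A picture is of the moment at which its call begins.
- finish_job(): hands the job in; it is judged then, once.
The state is a dict: "time_s": time; "joints": joint angles; "dq": joint speeds; "tau": joint torques, N m; "eef_pos": TCP position; "ee_rot": TCP orientation; "force": force on the tool from outside, world axes, zero at the start; "wrist_torque": the same for the moment, N m; "grip_width": opening from 0.0 (shut) to 1.0 (fully open); "grip_force": force on a finger pad.
Only numpy, scipy, OpenCV 4.12 (cv2) and the standard library are available. Lean on these libraries where they do the work, as an engineer would, in place of code of your own. Each camera call takes 0.05 s, during which the arm holds its last target. There are 200 camera calls.

TASK

Get the chain spray ready to use: pull the upper drawer of the bench cabinet all the way open by its handle, then lift the cap straight off the tall spray can and set it down, without dropping it, open end down inside the round holder in that drawer. Leave the drawer fully open, the can standing where it is, the lower drawer shut and the other things on the bench undisturbed.

Things in the scene. Friction and masses are not known exactly. Their poses are not given: they have to be found in the camera images.
- upper_drawer (a joint): upper drawer of the beige steel two-drawer cabinet standing fixed on the bench (240 mm deep, 260 wide, 154 high, black mat on top): how far it has slid out, in m, 0 = shut, 0.140 = at its end stop (fully open). It slides towards the robot along -x of upper_drawer_handle. It may start up to 20 mm ajar. Light to pull (a few N).
- lower_drawer (a joint): the lower drawer of the same cabinet, 0 = shut, grows as it slides out. Not needed.
- upper_drawer_handle (a point): middle of the upper drawer's handle, moving with it; -x points out the way the drawer opens, y along the bar. Bar 10 mm thick, 130 long, on posts 124 mm apart; its axis is 42 mm in front of the panel (37 mm clear gap, open above and below), 125 mm above the bench; panel top edge 18 mm and cabinet top 29 mm higher than the axis. The lower drawer's equal handle is 68 mm below.
- cap_holder (a point): centre of the cap holder's floor (the drawer floor, 90 mm above the bench), moving with the drawer: a round black rim, inside 60 mm across, outside 66, 14 high; 127 mm behind the handle bar, 45 mm to the handle's +y side of mid-drawer. Drawer walls 35 mm high inside, 64 mm from the centre to front and +y side; 25 mm high divider 73 mm to -y. Hidden while shut.
- cap: grey plastic cap, a hollow cup open end down, 48 mm across, 45 high, 20 g; origin at the centre of its open lower rim, z up through its closed top. It sits loosely over the can's nozzle, rim on the can's shoulder 140 mm above the bench (top at 185). Dome and nozzle rise 26 mm inside it: lift straight up by more than that before going sideways.
- spray_can: tall slim chain-spray can, 52 mm across, dark with an aluminium shoulder at 140 mm, standing on the bench; origin at the centre of its underside, z up; about 0.26 kg.
- grease_tin: bystander: short wide closed tin, 72 mm across, 85 high; origin at its underside; may swap places with the can
- pedal: bystander: flat black bicycle pedal, about 95 x 110 x 20 mm, lying in front of the cabinet; origin under its centre
- cassette: bystander: stack of steel sprockets, 115 mm across, 36 high, to the left; origin under its centre
- wrench: bystander: wrench lying on the bench to the right; origin under its middle
- screwdriver: bystander: screwdriver lying on the bench to the left; origin under its middle
- mug: bystander: white mug, 80 mm across, 90 high, to the right; origin at its underside
- sealant: bystander: white bottle, 62 mm across, 160 high, left of the cabinet; origin at its underside
Not all that is in view belongs to the job. Leave any red or yellow look-alike of the spray_can alone.

How it is judged (in metres and radians):
On the way, in this order (a step that is already met when the one before it is completed fails the run):
1. the upper drawer is pulled fully open (at least 125 of its 140 mm) (value of joint upper_drawer above 0.125 m), for 0.2 s.
2. the cap is lifted clear of the can, which stays standing, with the drawer open (z of cap in the frame of spray_can above 0.166 m and value of joint upper_drawer above 0.12 m and angle between spray_can's own z axis and vertical below 0.1 rad and distance of spray_can from where it was at the start of the episode below 0.04 m), for 0.1 s.
At the end, for the whole second after the job is handed in: the upper drawer is open by at least 120 mm and the lower one shut (under 15 mm); the cap stands at rest, open end down (within 7 degrees), on the drawer floor inside the round holder (within 9.5 mm of its centre and 6 mm of its floor); the can stands upright within 40 mm of where it was (value of joint upper_drawer above 0.12 m and value of joint lower_drawer below 0.015 m and horizontal distance between cap and cap_holder below 0.0095 m and z of cap in the frame of cap_holder below 0.006 m and angle between cap's own z axis and vertical below 0.12 rad and linear speed of cap below 0.02 m/s and angle between spray_can's own z axis and vertical below 0.1 rad and distance of spray_can from where it was at the start of the episode below 0.04 m); the robot touches nothing.
It fails at once if the spray can is tipped (more than 20 degrees) (angle between spray_can's own z axis and vertical above 0.35 rad).
It fails at once if the lower drawer is pulled out more than 30 mm (value of joint lower_drawer above 0.03 m).
It fails at once if the cap is let go in mid-air more than 25 mm above the drawer floor (z of cap in the frame of cap_holder above 0.025 m and horizontal distance between cap and spray_can above 0.04 m and contact force between cap and anything else below 0.02 N).
It fails at once if a bystander is shifted by more than 50 mm (distance of any of grease_tin, pedal, cassette, wrench, screwdriver, mug, sealant from where it was at the start of the episode above 0.05 m).
It also fails if it takes over 61 s, if anything falls off the work surface, if the arm or the gripper's body presses on something with over 40 N, if the wrist force passes 120 N, or if a joint passes its speed limit or range.

## Working session

There is one attempt and no reset: what is moved stays moved. The work goes in short steps, Python scripts to look and compute and a tool call to move; the robot and the scene stay as the last step left them, time stands still between calls to the robot, and variables do not carry over. Pictures are saved under pics/ and viewed, at most 10 in all, crops included, and the job is handed in when it is done.

Besides the shell and the picture viewer there is one more tool, called after ">>>" as name(argument=value, ...), one argument or row to a line, values as JSON. step_arm: Moves the arm, as the interface text tells. Its arguments: {"type":"object","properties":{"plan":{"type":"array"},"squeeze":{"type":"number"}},"required":["plan"]}

```bash
mkdir -p pics; cat > h.py <<'E'
from rig import *
import numpy as np, cv2
from scipy.spatial.transform import Rotation as R
def cap(n,f=None):
    c=capture(n)
    if f: cv2.imwrite('pics/'+f,c['color'][:,:,::-1])
    np.savez(n+'.npz',**c)
    return c
def world(c,u,v,depth=None,z=None):
    f=c['color'].shape[0]/2/np.tan(np.radians(float(c['vertical_fov']))/2)
    M=cv2.Rodrigues(np.array(c['rvec'],float))[0]; t=np.array(c['tvec'],float).ravel()
    r=np.array([(u-c['cx'])/f,(v-c['cy'])/f,1.0])
    o=-M.T@t; d=M.T@r
    if z is not None: return o+d*(z-o[2])/d[2]
    return o+d*(depth if depth is not None else float(c['depth'][int(v),int(u)]))
def cloud(c):
    f=c['color'].shape[0]/2/np.tan(np.radians(float(c['vertical_fov']))/2)
    M=cv2.Rodrigues(np.array(c['rvec'],float))[0]; t=np.array(c['tvec'],float).ravel()
    h,w=c['depth'].shape; v,u=np.mgrid[:h,:w]; d=c['depth'].astype(float)
    P=np.stack([(u-c['cx'])/f*d,(v-c['cy'])/f*d,d],-1)
    P=(P-t)@M; P[d==0]=np.nan
    return P
E
python3 - <<'E'
from h import *
a=cap('side','s1.png');b=cap('top','t1.png')
for c in(a,b):
    print({k:c[k] for k in('vertical_fov','cx','cy','rvec','tvec')})
s=sense();print(s)
print(R.from_quat(np.roll(s['ee_rot'],-1)).as_matrix().round(3))
E
```

```text
{'vertical_fov': 49.96988160966002, 'cx': 270.07306112799404, 'cy': 205.22094007054238, 'rvec': array([ 2.20361072, -0.07192104,  0.0519281 ]), 'tvec': array([-582.85754574,  104.75256946, 1341.59542043])}
{'vertical_fov': 52.61829721773283, 'cx': 281.4309015566086, 'cy': 212.62234974141452, 'rvec': array([ 2.20131021, -2.15656213,  0.08343816]), 'tvec': array([ -30.01388349,  595.11656124, 1414.82749555])}
{'time_s': 0.1, 'joints': array([-1.44139839e+00,  3.13396648e-01,  1.49835794e+00, -1.77151120e-06,
        1.33100711e+00, -2.23390604e-01]), 'dq': array([ 1.96474665e-03, -1.23429836e-03, -2.58602708e-03, -1.06429930e-03,
        1.00035749e-03, -9.89862208e-05]), 'tau': array([ 2.51475038e-03, -4.12901545e+01, -2.60141838e+01, -1.56846213e-04,
        3.03745284e-03,  1.67366170e-05]), 'eef_pos': array([ 181.3692459 , -492.51923971,  303.39211823]), 'ee_rot': array([-5.83917932e-04,  9.84482623e-01,  1.75481119e-01,  2.66009841e-05]), 'force': array([-0.21320592, -0.10200879, -0.04237672]), 'wrist_torque': array([-0.01494858, -0.04505298, -0.01415956]), 'grip_force': 0.0, 'grip_width': 1.0007975556355875}
[[ 0.938  0.346 -0.   ]
 [ 0.346 -0.938  0.001]
 [ 0.    -0.001 -1.   ]]
```

View pics/s1.png

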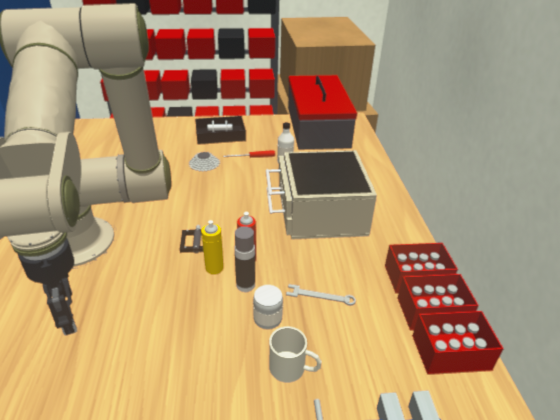

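View pics/t1.png

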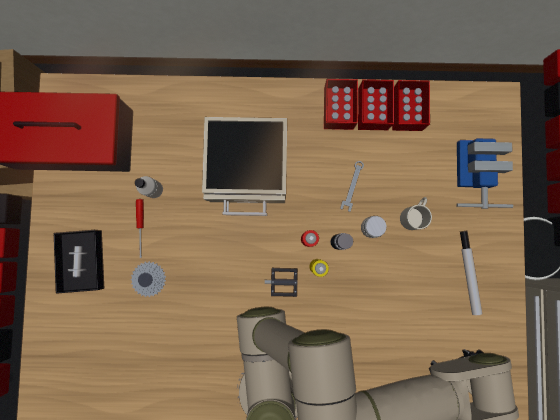

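The top view shows the cabinet at about (245,158) and its handles at about (245,208). The dark can is at (343,241), the red decoy at (310,239), the yellow decoy at (320,268) and the tin at (374,227).

```bash
python3 - <<'E'
from h import *
b=np.load('top.npz');a=np.load('side.npz')
i1=cv2.resize(b['color'][180:290,190:400,::-1],None,fx=3.8,fy=3.8,interpolation=cv2.INTER_CUBIC)
cv2.imwrite('pics/t1c.png',i1)
P=cloud(b);Q=cloud(a)
def rep(n,P,m):
    p=P[m];print(n,len(p),np.median(p,0).round(1),np.nanmin(p,0).round(1),np.nanmax(p,0).round(1))
# heights map
X,Y,Z=P[...,0],P[...,1],P[...,2]
W=lambda u,v:P[v,u].round(1)
for n,(u,v) in dict(can=(343,241),red=(310,239),yel=(320,268),tin=(374,227),mat=(245,158),pedal=(285,282)).items(): print(n,W(u,v))
uu,vv=np.meshgrid(np.arange(560),np.arange(420))
def box(u0,u1,v0,v1): return (uu>=u0)&(uu<=u1)&(vv>=v0)&(vv<=v1)
rep('captop',P,box(328,358,228,255)&(Z>178))
rep('cabtop',P,box(195,300,100,220)&(Z>145))
rep('handle',P,box(210,280,199,225)&(Z>105)&(Z<140))
rep('lowh',P,box(210,280,199,225)&(Z>45)&(Z<75))
z=Q[...,2]
m=(Q[...,0]>330)&(Q[...,0]<600)
rep('side cap',Q,box(230,258,225,250)&(z>178)&(z<192))
rep('side handle',Q,box(262,290,165,220)&(z>118)&(z<133))
E
```

```text
can [ 501.3 -203.7  188.7]
red [ 505.8 -107.   161.6]
yel [ 418.9 -138.4  164.5]
tin [ 550.3 -318.7   82.5]
mat [752.1  98.  160.2]
pedal [362.9 -34.5  19.8]
captop 192 [ 501.9 -210.2  184.7] [ 480.5 -231.5  178. ] [ 525.6 -186.7  191.1]
cabtop 6398 [760.5 100.2 155.9] [625.3 -29.7 145. ] [885.7 231.2 165.9]
handle 280 [594.8  97.3 128.3] [579.1 -13.  105.5] [628.5 208.2 139.7]
lowh 63 [598.  141.   59.2] [582.   29.8  45.3] [629.5 191.6  66.4]
side cap 215 [ 503.5 -216.   183.2] [ 481.7 -236.2  178.1] [ 525.8 -187.4  186.5]
side handle 220 [603.4  76.2 126.2] [580.3 -29.9 118.2] [647.2 203.4 133. ]
```

View pics/t1c.png

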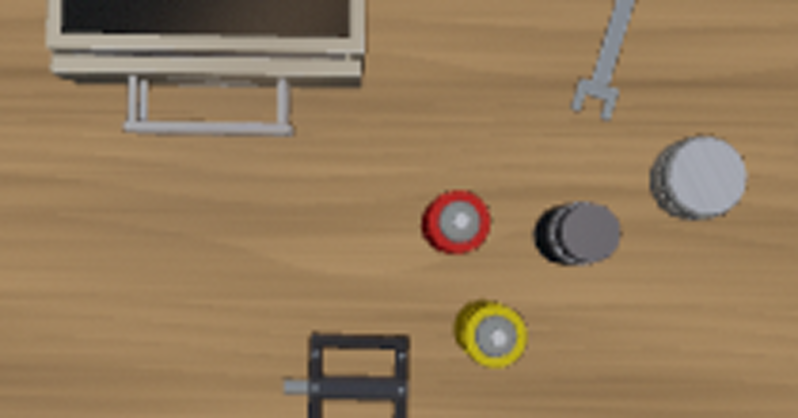

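The enlarged crop shows the upper bar running from (124,129) to (292,132), the cap's top centre at (590,232), and the panel top edge from (50,72) to (361,80). Red decoy is at (460,220).

```bash
python3 - <<'E'
from h import *
b=np.load('top.npz');P=cloud(b)
w=lambda u,v,z:world(b,189.63+u/3.8,179.63+v/3.8,z=z).round(1)
A,B=w(126,129,129),w(291,131,129);print('bar',A,B,(A+B)/2,'yaw',np.degrees(np.arctan2(-(A-B)[0],(A-B)[1])))
print('cab front edge',w(48,46,154),w(364,52,154)); print('cap',w(590,232,185),'red',w(460,220,160),'yel',w(497,337,160))
m=np.zeros(P.shape[:2],bool);m[190:225,210:280]=1
m&=(P[...,2]>118)&(P[...,2]<133)&(P[...,0]<600);p=P[m];print(len(p),p.mean(0),np.polyfit(p[:,1],p[:,0],1))
# cabinet top outline rect
m=np.zeros(P.shape[:2],np.uint8);m[100:220,195:300]=(P[...,2]>148)[100:220,195:300]&(P[...,2]<165)[100:220,195:300]
v,u=np.nonzero(m);q=P[v,u][:,:2].astype(np.float32);print(cv2.minAreaRect(q))
E
```

```text
bar [580.4 165.8 129. ] [581.5  29.4 129. ] [580.95  97.6  129.  ] yaw 0.4620527214307744
cab front edge [645.  227.8 154. ] [645.3 -29.4 154. ]
cap [ 502.5 -209.9  185. ] red [ 510.3 -109.1  160. ] yel [ 417.7 -140.1  160. ]
144 [584.74916392  99.56041216 128.23433044] [-1.58687973e-02  5.86329068e+02]
((756.1834106445312, 100.63063049316406), (256.57061767578125, 260.48284912109375), 0.1615740805864334)
```

>>> step_arm(
  plan=[
    {"offset": [4.8, -3.5, 0], "rot": [0, 0, -7], "gripper": 2.4},
    {"offset": [9.7, -6.9, 0], "rot": [0, 0, -14], "gripper": 2.4},
    {"offset": [14.5, -10.4, 0], "rot": [0, 0, -21], "gripper": 2.4},
    {"offset": [19.3, -13.8, 0], "rot": [0, 0, -28], "gripper": 2.4},
    {"offset": [24.2, -17.3, 0], "rot": [0, 0, -35], "gripper": 2.4},
    {"offset": [29, -20.7, 0], "rot": [0, 0, -42], "gripper": 2.4},
    {"offset": [33.2, -23.7, 0], "rot": [0, 0, -49], "gripper": 2.4},
    {"offset": [37, -26.5, 0], "rot": [0, 0, -56], "gripper": 2.4},
    {"offset": [41, -29.3, 0], "rot": [0, 0, -63], "gripper": 2.4},
    {"offset": [45, -32.2, 0], "rot": [0, 0, -70], "gripper": 2.4},
    {"offset": [49, -35.1, 0], "rot": [0, 0, -70], "gripper": 2.4},
    {"offset": [52, -37.3, 0], "rot": [0, 0, -70], "gripper": 2.4},
  ],
)

```text
time_s: 1.3
eef_pos: [519.0, 5.9, 303.7]
ee_rot: [-0.0, 0.706, 0.709, -0.0]
force: [-0.1, -2.2, -0.4]
grip_width: 0.285
grip_force: 0.0
```

>>> step_arm(
  plan=[
    {"offset": [4, 2.7, 0], "rot": [0, 0, 0], "gripper": 2.4},
    {"offset": [6.1, 4.2, 0], "rot": [0, 0, 0], "gripper": 2.4},
    {"offset": [6.1, 4.2, 2], "rot": [0, 0, 0], "gripper": 2.4},
    {"offset": [6.1, 4.2, 5], "rot": [0, 0, 0], "gripper": 2.4},
    {"offset": [6.1, 4.2, 6], "rot": [0, 0, 0], "gripper": 2.4},
    {"offset": [6.1, 4.2, 6], "rot": [0, 0, 0], "gripper": 2.4},
    {"offset": [6.1, 4.2, 6], "rot": [0, 0, 0], "gripper": 2.4},
  ],
)

```text
time_s: 2.0
eef_pos: [560.4, 64.8, 245.0]
ee_rot: [0.001, 0.706, 0.708, 0.0]
force: [-0.1, -0.1, -0.2]
grip_width: 0.283
grip_force: 0.0
```

```bash
python3 - <<'E'
from h import *
c=cap('side');cv2.imwrite('pics/s2.png',cv2.resize(c['color'][100:240,200:390,::-1],None,fx=4,fy=4,interpolation=cv2.INTER_CUBIC))
E
```

```text
(no output)
```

View pics/s2.png

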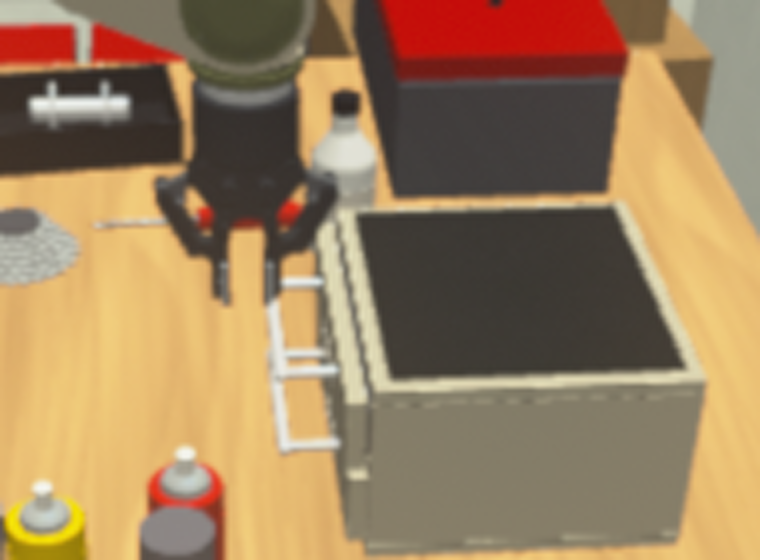

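The gripper is hovering about 20 mm short of the handle with its fingers at about (245,290). The upper bar runs from (270,300) to (285,445), with its posts clear. Next: shift the remainder, descend and close.

>>> step_arm(
  plan=[
    {"offset": [3.3, 2.2, 0], "rot": [0, 0, 0], "gripper": 2.4},
    {"offset": [3.3, 2.2, 0], "rot": [0, 0, 0], "gripper": 2.4},
    {"offset": [3.3, 2.2, 1.5], "rot": [0, 0, 0], "gripper": 2.4},
    {"offset": [3.3, 2.2, 3], "rot": [0, 0, 0], "gripper": 2.4},
    {"offset": [3.3, 2.2, 4.5], "rot": [0, 0, 0], "gripper": 2.4},
    {"offset": [3.3, 2.2, 5.8], "rot": [0, 0, 0], "gripper": 2.4},
    {"offset": [3.3, 2.2, 5.8], "rot": [0, 0, 0], "gripper": 2.4},
  ],
)

```text
time_s: 2.75
eef_pos: [581.4, 97.8, 184.9]
ee_rot: [-0.001, 0.706, 0.708, -0.001]
force: [0.4, -0.7, 0.2]
grip_width: 0.282
grip_force: 0.0
```

>>> step_arm(
  plan=[
    {"offset": [0, 0, 0], "rot": [0, 0, 0], "gripper": 0.5},
    {"offset": [0, 0, 0], "rot": [0, 0, 0], "gripper": 0.5},
    {"offset": [0, 0, 0], "rot": [0, 0, 0], "gripper": 0.5},
    {"offset": [0, 0, 0], "rot": [0, 0, 0], "gripper": 0.5},
    {"offset": [0, 0, 0], "rot": [0, 0, 0], "gripper": 0.5},
  ],
  squeeze=30,
)

```text
time_s: 3.25
eef_pos: [582.3, 97.9, 186.7]
ee_rot: [0.001, 0.706, 0.708, 0.0]
force: [1.1, -2.0, 4.4]
grip_width: 0.1
grip_force: 29.8
```

>>> step_arm(
  plan=[
    {"offset": [0, -0.8, 0], "rot": [0, 0, 0], "gripper": 0.5},
    {"offset": [0, -2, 0], "rot": [0, 0, 0], "gripper": 0.5},
    {"offset": [0, -3.2, 0], "rot": [0, 0, 0], "gripper": 0.5},
    {"offset": [0, -4.4, 0], "rot": [0, 0, 0], "gripper": 0.5},
    {"offset": [0, -5.6, 0], "rot": [0, 0, 0], "gripper": 0.5},
    {"offset": [0, -6.8, 0], "rot": [0, 0, 0], "gripper": 0.5},
    {"offset": [0, -8, 0], "rot": [0, 0, 0], "gripper": 0.5},
    {"offset": [0, -9.2, 0], "rot": [0, 0, 0], "gripper": 0.5},
    {"offset": [0, -10.2, 0], "rot": [0, 0, 0], "gripper": 0.5},
    {"offset": [0, -11.0, 0], "rot": [0, 0, 0], "gripper": 0.5},
    {"offset": [0, -11.5, 0], "rot": [0, 0, 0], "gripper": 0.5},
    {"offset": [0, -11.5, 0], "rot": [0, 0, 0], "gripper": 0.5},
  ],
)

```text
time_s: 4.45
eef_pos: [466.4, 97.5, 186.7]
ee_rot: [0.001, 0.706, 0.709, 0.0]
force: [-1.6, -3.3, 7.2]
grip_width: 0.106
grip_force: 30.3
```

>>> step_arm(
  plan=[
    {"offset": [0, -0.4, 0], "rot": [0, 0, 0], "gripper": 0.5},
    {"offset": [0, -0.8, 0], "rot": [0, 0, 0], "gripper": 0.5},
    {"offset": [0, -1, 0], "rot": [0, 0, 0], "gripper": 0.5},
    {"offset": [0, -1, 0], "rot": [0, 0, 0], "gripper": 0.5},
  ],
)

```text
time_s: 4.85
eef_pos: [456.8, 97.5, 186.7]
ee_rot: [0.001, 0.706, 0.709, 0.0]
force: [-0.9, -2.8, 8.1]
grip_width: 0.106
grip_force: 30.3
```

>>> step_arm(
  plan=[
    {"offset": [0, -0.3, 0], "rot": [0, 0, 0], "gripper": 0.5},
    {"offset": [0, -0.6, 0], "rot": [0, 0, 0], "gripper": 0.5},
    {"offset": [0, -0.6, 0], "rot": [0, 0, 0], "gripper": 0.5},
  ],
)

```text
time_s: 5.15
eef_pos: [450.8, 97.4, 186.7]
ee_rot: [0.001, 0.706, 0.709, 0.0]
force: [-0.9, -3.0, 9.0]
grip_width: 0.105
grip_force: 30.3
```

>>> step_arm(
  plan=[
    {"offset": [0, -0.3, 0], "rot": [0, 0, 0], "gripper": 0.5},
    {"offset": [0, -0.6, 0], "rot": [0, 0, 0], "gripper": 0.5},
    {"offset": [0, -0.6, 0], "rot": [0, 0, 0], "gripper": 0.5},
  ],
)

```text
time_s: 5.45
eef_pos: [446.7, 97.4, 186.8]
ee_rot: [0.003, 0.706, 0.708, 0.003]
force: [13.1, -1.4, -2.8]
grip_width: 0.102
grip_force: 29.7
```

>>> step_arm(
  plan=[
    {"offset": [0, 0.2, 0], "rot": [0, 0, 0], "gripper": 2.4},
    {"offset": [0, 0.2, 0], "rot": [0, 0, 0], "gripper": 2.4},
    {"offset": [0, 0.2, 0], "rot": [0, 0, 0], "gripper": 2.4},
    {"offset": [0, 0.2, -2], "rot": [0, 0, 0], "gripper": 2.4},
    {"offset": [0, 0.2, -6], "rot": [0, 0, 0], "gripper": 2.4},
    {"offset": [0, 0.2, -10], "rot": [0, 0, 0], "gripper": 2.4},
    {"offset": [-4, 0.2, -12], "rot": [0, 0, 0], "gripper": 6.5},
    {"offset": [-9, 0.2, -12], "rot": [0, 0, 0], "gripper": 6.5},
    {"offset": [-13.5, 0.2, -12], "rot": [0, 0, 0], "gripper": 6.5},
    {"offset": [-18, 0.2, -12], "rot": [0, 0, 0], "gripper": 6.5},
    {"offset": [-22, 0.2, -12], "rot": [0, 0, 0], "gripper": 6.5},
    {"offset": [-22, 0.2, -12], "rot": [0, 0, 0], "gripper": 6.5},
  ],
)

```text
time_s: 6.65
eef_pos: [447.3, -125.9, 305.4]
ee_rot: [-0.0, 0.707, 0.707, -0.0]
force: [0.2, -0.0, -0.0]
grip_width: 0.76
grip_force: 0.0
```

```bash
python3 - <<'E'
from h import *
b=cap('top');cv2.imwrite('pics/t2.png',cv2.resize(b['color'][130:290,190:380,::-1],None,fx=4,fy=4,interpolation=cv2.INTER_CUBIC))
cap('side','s3.png');s=sense();print(s['eef_pos'],s['force'],s['grip_width'])
E
```

```text
[ 447.38233132 -122.57936286  305.52360851] [0.57416996 0.42979556 0.06201604] 0.7617842321347326
```

View pics/t2.png

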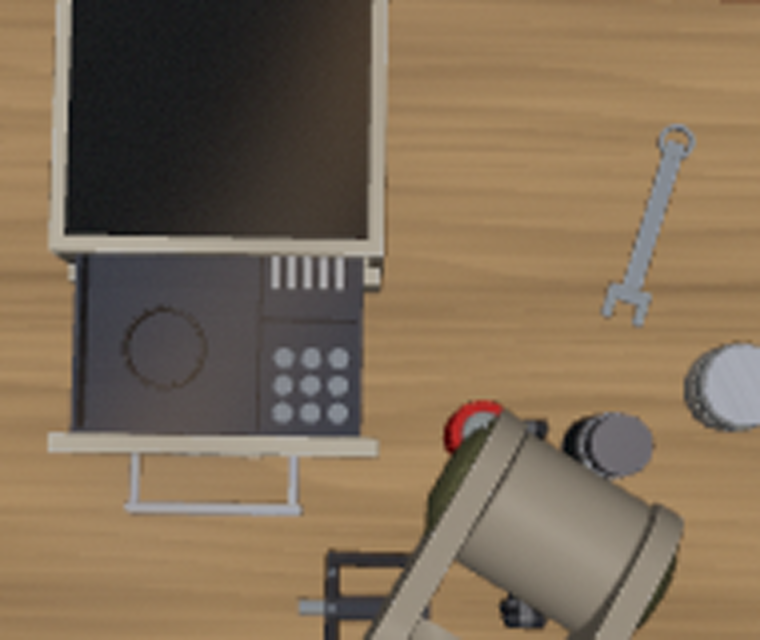

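The drawer is open. The holder ring is centred at (164.5,347), the handle bar runs from (127,509) to (300,510), and the cap's top centre is at (621,444). The can has not been touched.

```bash
python3 - <<'E'
from h import *
b=np.load('top.npz')
w=lambda u,v,z:world(b,189.62+u/4,129.62+v/4,z=z).round(1)
print('holder',w(164.5,347,104),'cap',w(621,444,185))
A,B=w(127,508,129),w(300,510,129);print(A,B,(A+B)/2)
a=np.load('side.npz');Q=cloud(a);z=Q[...,2]
m=(z>178)&(z<190)&(abs(Q[...,0]-503)<40)&(abs(Q[...,1]+210)<40);p=Q[m];print(len(p),p.min(0),p.max(0))
E
```

```text
holder [573.9 143.6 104. ] cap [ 502.6 -209.8  185. ]
[446.  165.9 129. ] [447.2  31.2 129. ] [446.6   98.55 129.  ]
210 [ 481.70161778 -237.34244254  178.29642772] [ 525.63288209 -188.97173666  186.6648562 ]
```

>>> step_arm(
  plan=[
    {"offset": [-4, 2.6, 0], "rot": [0, 0, 0], "gripper": 6.5},
    {"offset": [-8.8, 5.6, 0], "rot": [0, 0, 0], "gripper": 6.5},
    {"offset": [-8.8, 5.6, 0], "rot": [0, 0, 0], "gripper": 6.5},
    {"offset": [-8.8, 5.6, 0], "rot": [0, 0, 0], "gripper": 6.5},
    {"offset": [-8.8, 5.6, 2], "rot": [0, 0, 0], "gripper": 6.5},
    {"offset": [-8.8, 5.6, 4], "rot": [0, 0, 0], "gripper": 6.5},
    {"offset": [-8.8, 5.6, 6], "rot": [0, 0, 0], "gripper": 6.5},
    {"offset": [-8.8, 5.6, 7.2], "rot": [0, 0, 0], "gripper": 6.5},
    {"offset": [-8.8, 5.6, 7.7], "rot": [0, 0, 0], "gripper": 6.5},
    {"offset": [-8.8, 5.6, 7.7], "rot": [0, 0, 0], "gripper": 6.5},
  ],
)

```text
time_s: 7.75
eef_pos: [504.0, -209.5, 229.0]
ee_rot: [-0.0, 0.706, 0.709, 0.0]
force: [-0.2, -0.1, 0.7]
grip_width: 0.762
grip_force: 0.0
```

>>> step_arm(
  plan=[
    {"offset": [0, 0, 0], "rot": [0, 0, 0], "gripper": 5.6},
    {"offset": [0, 0, 0], "rot": [0, 0, 0], "gripper": 5.2},
    {"offset": [0, 0, 0], "rot": [0, 0, 0], "gripper": 4.9},
    {"offset": [0, 0, 0], "rot": [0, 0, 0], "gripper": 4.6},
    {"offset": [0, 0, 0], "rot": [0, 0, 0], "gripper": 4.4},
    {"offset": [0, 0, 0], "rot": [0, 0, 0], "gripper": 4.2},
    {"offset": [0, 0, 0], "rot": [0, 0, 0], "gripper": 4.0},
    {"offset": [0, 0, 0], "rot": [0, 0, 0], "gripper": 4.0},
  ],
  squeeze=20,
)

```text
time_s: 8.55
eef_pos: [504.3, -210.4, 229.7]
ee_rot: [0.001, 0.706, 0.708, 0.0]
force: [-0.4, 1.2, 6.3]
grip_width: 0.547
grip_force: 20.8
```

>>> step_arm(
  plan=[
    {"offset": [0, 0, -0.5], "rot": [0, 0, 0], "gripper": 4.0},
    {"offset": [0, 0, -1.5], "rot": [0, 0, 0], "gripper": 4.0},
    {"offset": [0, 0, -2.5], "rot": [0, 0, 0], "gripper": 4.0},
    {"offset": [0, 0, -4], "rot": [0, 0, 0], "gripper": 4.0},
    {"offset": [0, 0, -5.5], "rot": [0, 0, 0], "gripper": 4.0},
    {"offset": [0, 0, -7], "rot": [0, 0, 0], "gripper": 4.0},
    {"offset": [0, 0, -8], "rot": [0, 0, 0], "gripper": 4.0},
    {"offset": [0, 0, -8], "rot": [0, 0, 0], "gripper": 4.0},
    {"offset": [0, 0, -8], "rot": [0, 0, 0], "gripper": 4.0},
  ],
)

```text
time_s: 9.45
eef_pos: [504.0, -210.2, 308.6]
ee_rot: [-0.0, 0.706, 0.708, -0.0]
force: [-0.6, -0.5, -0.2]
grip_width: 0.557
grip_force: 20.7
```

```bash
python3 - <<'E'
from h import *
b=cap('side');cv2.imwrite('pics/s4.png',cv2.resize(b['color'][140:300,170:360,::-1],None,fx=4,fy=4,interpolation=cv2.INTER_CUBIC))
s=sense();print(s['eef_pos'],s['grip_width'],s['grip_force'])
E
```

```text
[ 503.90457907 -210.11977717  308.26461881] 0.5559985936760242 20.693789552897215
```

View pics/s4.png

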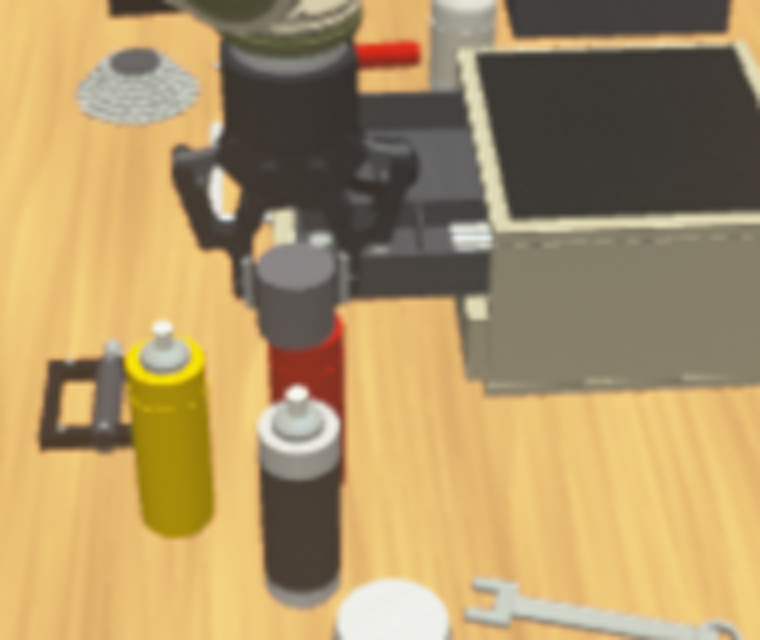

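The cap is held upright, with its top-ellipse centre at (297,265). The can stands bare beneath it at (300,430).

```bash
python3 - <<'E'
from h import *
a=np.load('side.npz')
print(world(a,169.62+297/4,139.62+265/4,z=264))
# same-method check on start image, cap top on can
b=np.load('side.npz');Q=cloud(a);z=Q[...,2]
m=(z>240)&(z<275)&(abs(Q[...,0]-503)<21)&(abs(Q[...,1]+210)<35);p=Q[m];print(len(p),p[:,1].min(),p[:,1].max(),p[:,2].max())
t=m&(z>259);print(Q[t].mean(0))
E
```

```text
[ 505.25430689 -213.39433197  264.        ]
312 -237.86589655807126 -189.20817362878458 265.20712966494983
[ 503.38536215 -214.62572675  262.26046388]
```

>>> step_arm(
  plan=[
    {"offset": [1.5, 0.3, 0], "rot": [0, 0, 0], "gripper": 4.0},
    {"offset": [4.5, 0.9, 0], "rot": [0, 0, 0], "gripper": 4.0},
    {"offset": [8, 1.6, 0], "rot": [0, 0, 0], "gripper": 4.0},
    {"offset": [12, 2.4, 0], "rot": [0, 0, 0], "gripper": 4.0},
    {"offset": [16, 3.2, 0], "rot": [0, 0, 0], "gripper": 4.0},
    {"offset": [20, 4, 0], "rot": [0, 0, 0], "gripper": 4.0},
    {"offset": [24, 4.8, 0], "rot": [0, 0, 0], "gripper": 4.0},
    {"offset": [28, 5.6, 0], "rot": [0, 0, 0], "gripper": 4.0},
    {"offset": [32, 6.4, 0], "rot": [0, 0, 0], "gripper": 4.0},
    {"offset": [34.5, 6.9, 0], "rot": [0, 0, 0], "gripper": 4.0},
    {"offset": [35.5, 7, 0], "rot": [0, 0, 0], "gripper": 4.0},
    {"offset": [35.5, 7, 0], "rot": [0, 0, 0], "gripper": 4.0},
  ],
)

```text
time_s: 10.7
eef_pos: [572.3, 146.3, 308.4]
ee_rot: [-0.0, 0.705, 0.709, -0.0]
force: [-0.1, -1.0, -0.6]
grip_width: 0.552
grip_force: 20.7
```

>>> step_arm(
  plan=[
    {"offset": [0, 0, 2], "rot": [0, 0, 0], "gripper": 4.0},
    {"offset": [0, 0, 4], "rot": [0, 0, 0], "gripper": 4.0},
    {"offset": [0, 0, 6], "rot": [0, 0, 0], "gripper": 4.0},
    {"offset": [0, 0, 8], "rot": [0, 0, 0], "gripper": 4.0},
    {"offset": [0, 0, 9], "rot": [0, 0, 0], "gripper": 4.0},
    {"offset": [0, 0, 9.7], "rot": [0, 0, 0], "gripper": 4.0},
    {"offset": [0, 0, 9.7], "rot": [0, 0, 0], "gripper": 4.0},
    {"offset": [0, 0, 9.7], "rot": [0, 0, 0], "gripper": 4.0},
  ],
)

```text
time_s: 11.5
eef_pos: [573.0, 144.8, 212.7]
ee_rot: [0.0, 0.706, 0.708, 0.0]
force: [0.3, -0.1, 0.1]
grip_width: 0.554
grip_force: 20.7
```

```bash
python3 - <<'E'
from h import *
b=cap('side');cv2.imwrite('pics/s5.png',cv2.resize(b['color'][110:240,210:360,::-1],None,fx=4.6,fy=4.6,interpolation=cv2.INTER_CUBIC))
s=sense();print(s['eef_pos'],s['grip_width'],s['grip_force'],s['force'])
E
```

```text
[573.04329802 144.91879811 212.8299258 ] 0.5513174217701569 20.70666767656803 [-0.14099571  0.1602867  -0.73110458]
```

View pics/s5.png

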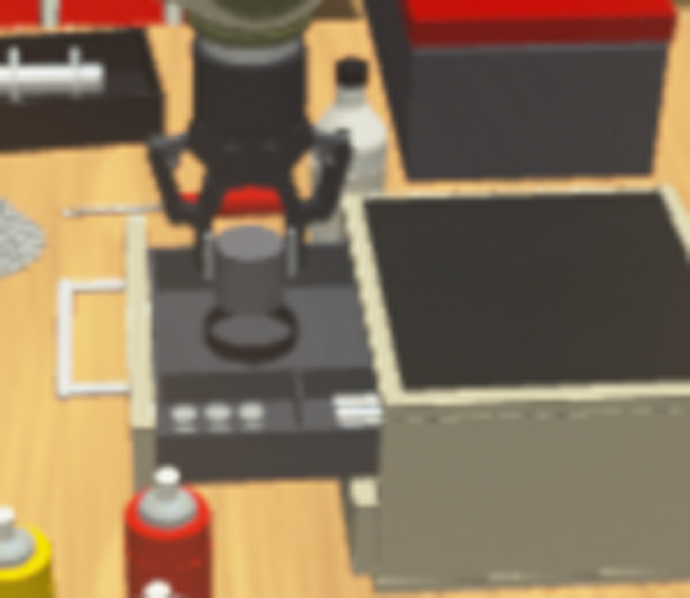

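The cap hangs at (249,270), directly above the ring at (251,328), clear of the drawer walls. Descending into it.

>>> step_arm(
  plan=[
    {"offset": [0, 0.05, 0.7], "rot": [0, 0, 0], "gripper": 4.0},
    {"offset": [0, 0.05, 1.4], "rot": [0, 0, 0], "gripper": 4.0},
    {"offset": [0, 0.05, 2.1], "rot": [0, 0, 0], "gripper": 4.0},
    {"offset": [0, 0.05, 2.6], "rot": [0, 0, 0], "gripper": 4.0},
    {"offset": [0, 0.05, 3.0], "rot": [0, 0, 0], "gripper": 4.0},
    {"offset": [0, 0.05, 3.1], "rot": [0, 0, 0], "gripper": 4.0},
    {"offset": [0, 0.05, 3.1], "rot": [0, 0, 0], "gripper": 4.0},
  ],
)

```text
time_s: 12.25
eef_pos: [573.3, 145.0, 180.9]
ee_rot: [0.0, 0.706, 0.708, -0.0]
force: [-0.1, 0.7, -0.4]
grip_width: 0.555
grip_force: 20.7
```

>>> step_arm(
  plan=[
    {"offset": [0, 0, 0.1], "rot": [0, 0, 0], "gripper": 4.0},
    {"offset": [0, 0, 0.2], "rot": [0, 0, 0], "gripper": 4.0},
    {"offset": [0, 0, 0.2], "rot": [0, 0, 0], "gripper": 4.0},
  ],
)

```text
time_s: 12.55
eef_pos: [573.5, 145.0, 179.6]
ee_rot: [0.0, 0.706, 0.708, 0.001]
force: [-1.4, -0.1, 4.6]
grip_width: 0.553
grip_force: 21.0
```

>>> step_arm(
  plan=[
    {"offset": [0, 0, 0], "rot": [0, 0, 0], "gripper": 4.9},
    {"offset": [0, 0, 0], "rot": [0, 0, 0], "gripper": 5.3},
    {"offset": [0, 0, 0], "rot": [0, 0, 0], "gripper": 6.0},
    {"offset": [0, 0, 0], "rot": [0, 0, 0], "gripper": 6.0},
    {"offset": [0, 0, 0], "rot": [0, 0, 0], "gripper": 6.0},
    {"offset": [0, 0, -1], "rot": [0, 0, 0], "gripper": 6.0},
    {"offset": [0, 0, -3], "rot": [0, 0, 0], "gripper": 6.0},
    {"offset": [0, 0, -6], "rot": [0, 0, 0], "gripper": 6.0},
    {"offset": [0, 0, -10], "rot": [0, 0, 0], "gripper": 6.0},
    {"offset": [0, 0, -13], "rot": [0, 0, 0], "gripper": 6.0},
    {"offset": [0, 0, -13], "rot": [0, 0, 0], "gripper": 6.0},
  ],
)

```text
time_s: 13.65
eef_pos: [574.0, 145.1, 314.3]
ee_rot: [0.003, 0.706, 0.708, 0.003]
force: [-0.0, 1.0, -0.1]
grip_width: 0.707
grip_force: 0.0
```

>>> step_arm(
  plan=[
    {"offset": [-4, -2, 0], "rot": [0, 0, 0], "gripper": 6.0},
    {"offset": [-8, -4, 0], "rot": [0, 0, 0], "gripper": 6.0},
    {"offset": [-12, -6, 0], "rot": [0, 0, 0], "gripper": 6.0},
    {"offset": [-16, -8, 0], "rot": [0, 0, 0], "gripper": 6.0},
    {"offset": [-20, -10, 0], "rot": [0, 0, 0], "gripper": 6.0},
    {"offset": [-24, -12, 0], "rot": [0, 0, 0], "gripper": 6.0},
    {"offset": [-24, -12, 0], "rot": [0, 0, 0], "gripper": 6.0},
  ],
)

```text
time_s: 14.35
eef_pos: [452.4, -98.8, 308.8]
ee_rot: [-0.0, 0.708, 0.707, -0.001]
force: [0.1, 0.2, 0.5]
grip_width: 0.702
grip_force: 0.0
```

```bash
python3 - <<'E'
from h import *
b=cap('top');a=cap('side')
A=cv2.resize(b['color'][180:290,195:380,::-1],(740,440),interpolation=cv2.INTER_CUBIC)[:300]
B=cv2.resize(a['color'][135:235,210:360,::-1],(450,300),interpolation=cv2.INTER_CUBIC)
cv2.imwrite('pics/f.png',np.hstack([A[:,:340],B]))
P=cloud(b);s=sense();print(s['eef_pos'],s['force'])
for n,C in(('t',P),('s',cloud(a))):
    m=(abs(C[...,0]-574)<32)&(abs(C[...,1]-143)<32)&(C[...,2]>126)&(C[...,2]<145);p=C[m];print(n,len(p),p.mean(0),p.min(0),p.max(0))
E
```

```text
[453.8169097  -95.89776936 308.87221641] [ 0.20802618  0.4840958  -0.08567538]
t 178 [573.13863286 144.34425853 134.49723928] [550.91778526 123.37878554 127.56117184] [594.72162064 167.59542194 141.90850129]
s 121 [574.91235    138.84207404 132.30323071] [551.95124313 115.73751747 126.20691421] [596.45665279 165.1184278  137.04888315]
```

View pics/f.png

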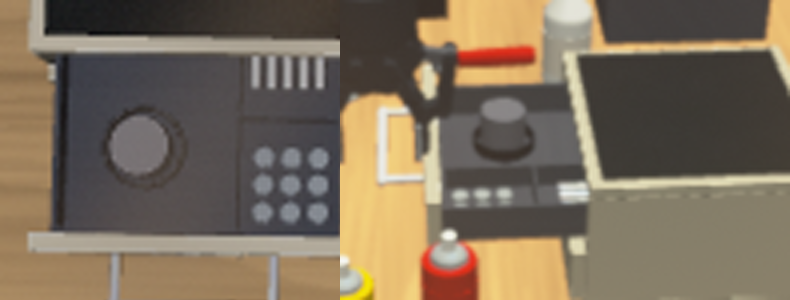

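The cap stands upright inside the ring: at (138,146) in the left view (top camera) and (503,125) in the right view (side camera). Its top is at the expected 135 mm. The drawer is open and the arm is clear.

```bash
python3 -c "
from h import *
print(finish_job())"
```

```text
the job is handed in; nothing more can be done
None
```

I handed the job in: the upper drawer is fully open, the cap is standing open end down inside the round holder, and the can was standing bare in its place when I last checked; the hand-in call returned no verdict.

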